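# Set out gear rebuild parts round two cartons on a layout board

### The job

Set out the rebuild parts on the marked layout board, each lying flat in the middle of its square: the gear, with its hub up, directly behind the small brown carton (on the side away from the robot), the smaller bearing directly behind the white carton, and the larger bearing between the two cartons. The steel bush stands upright on top of the larger bearing, centred on it. Leave the two cartons and everything else where they are.

Things in the scene. Friction and masses are not known exactly. Their poses are not given: they have to be found in the camera images.
- layout_board: Fixed plywood board flat on the table, 220 x 320 x 6 mm, black lines marking six 100 mm squares: front and back rows of three. Origin at the centre of its underside; x points away from the robot (turned up to 0.25 rad), y left. Square centres: x = -50 (front), +50 mm (back); y = -100, 0, +100 mm. The cartons stand in the front row's end squares; the other squares are empty.
- tan_carton: Small brown cardboard carton, 61 x 63 x 50 mm high, standing loose on the board roughly in the left or the right front square. Origin at the centre of its underside, z up. Not to be moved.
- pale_carton: White carton, 89 x 89 x 55 mm high, standing loose on the board roughly in the other end square of the front row. Origin at the centre of its underside, z up. Not to be moved. (A far larger white card box that stands on the table outside the work is not meant.)
- large_bearing: The larger ball bearing: bright steel ring with a hole in its middle, lying flat, 62 mm in diameter, 16 mm high. Origin at the centre of its underside, z up (its axis).
- small_bearing: The smaller ball bearing: bright steel ring, lying flat, 52 mm in diameter, 15 mm high. Origin at the centre of its underside, z up (its axis).
- gear: Dark steel gear (pinion) lying flat with its hub up: toothed part 57 mm over the teeth and 20 mm high, on it a round hub 30 mm in diameter, 30 mm high in all. Origin at the centre of its underside, z up (its axis). It can be gripped across the teeth.
- bush: Dark steel bush (a plain short tube), standing on its end, 42 mm outside diameter, 50 mm high. Origin at the centre of its underside, z up (its axis).
- filter: Bystander: white filter bowl with a black cap, standing, 59 mm in diameter, 114 mm high, left of the board. Origin at the centre of its underside.
- connector: Bystander: light grey cable connector lying on the table beyond the loose parts, 34 x 98 x 23 mm. Origin at its underside, near its middle.
- low_carton: Bystander: low brown carton 68 x 118 x 40 mm high, on the table at the far right of the loose parts. Origin at the centre of its underside.

How it is judged:
By the outcome, as a careful person would: the job done as asked, in the order asked, and still so for the second after the job is handed in, with the robot touching nothing.
It also fails if it takes over 109 s, if anything falls off the work surface, if the arm or the gripper's body presses on something with over 40 N, if the wrist force passes 120 N, or if a joint passes its speed limit or range.

### The arm

A 6-joint arm with a two-finger parallel gripper is mounted at the origin on the work surface; the furniture and walls round the work are solid. World frame = base frame: x ahead of the robot, y to its left, z up, the work surface at z = 0. Lengths are in mm, angles in rad, forces in N, time in s.
With the tool pointing down it reaches from about 350 to 775 mm from the base axis. Payload 7.3 kg.
Tool frame: the origin (TCP) lies midway between the tips of the shut fingers; the grasp point (between the pads) lies 19 mm behind it; z points along the fingers, y is the line along which they close (so a half turn about z gives the same grasp; the last joint's range is limited). The gripper opens to 92 mm and grips with 3 to 60 N. Pads are 19 mm wide; open, the fingers measure 130 mm over their backs; the gripper's body (75 mm by 190 mm) begins 47 mm behind the grasp point.
Start: joints at [-1.451, 0.342, 1.524, -0, 1.275, -0.146], TCP at [137.93, -506.577, 226.741] pointing down, gripper open.
Joint ranges: [-2.53, 2.53], [-0.77, 2.02], [0.04, 2.7], [-1, 4.14], [0.28, 2.66], [-3.11, 3.11]. Speed limits (rad/s): [2.57, 2.57, 3.14, 3.14, 3.14, 3.14].

### API

Orientations are given as [roll, pitch, yaw] about the fixed x, y, z axes, in that order (R = Rz(yaw) Ry(pitch) Rx(roll)).
In Python, from plant import get_obs, capture, camera_model, close_job, search_frame, regions_of, pinpoint gives the robot as it stands. The module is installed in compiled form; this text tells all that it offers.
- The arm moves only by the shell command python3 -m pendant 'ROWS'. ROWS is JSON, one flat list of numbers, 7 for each row, row after row: the shift along the tool's x, y, z in units of 30 mm (1.0 is 30 mm), then the turn, a rotation vector about the tool's x, y, z in units of 4 degrees (1.0 is 4 degrees), then the closure, from -1 (fully open) to 1 (shut), so that 0 is half open. In form: [dx, dy, dz, wx, wy, wz, gripper, dx, dy, dz, wx, wy, wz, gripper, ...]. A call has 1 to 12 rows; each row shifts and turns the commanded pose from where the row before left it, along the tool's axes as they then stand; what a row does not reach is not made up. A row lasts 1/10 s, in which the tool goes at most 50 mm and 8.59 degrees, less where a joint would pass 70% of its speed; a pose out of reach is approached as far as the arm can. A call with a number of a shift or a turn outside -1 to 1 is refused whole. A call with a gripper value outside its range is refused whole. The fingers move at their own pace and stop on an object; the grip force is fixed at half the most. Time passes only in rows, so rows that do not move let the fingers close. It gives the time, the measured TCP pose, the force, the opening and the grip force at its end, in the units of the state.
- get_obs(): the state, without advancing time (a new reading comes with each control period).
- capture(name): name is "side" or "top"; returns the picture (420x560x3 uint8, red, green, blue); there is no depth.
- camera_model(name): a dict with "fov_y" (degrees; the focal length in pixels is half the picture's height over the tangent of half this angle, whatever the lens; pixels are square), "cx", "cy" (the principal point, pixels), "D" ([k1, k2, p1, p2, k3] as OpenCV has them; the pictures are not rectified), "pose" (4x4, takes a point from camera to world coordinates). Camera axes: x right, y up, looking along -z (the intrinsics and any distortion apply to the point x, -y, -z); pixel columns grow to the right and rows downward; lengths in mm; the calibration is good to about 2 mm. A picture is of the moment at which its call begins. camera_model takes no time and is no camera call.
- close_job(): hands the job in; it is judged then, once.
Trained networks look in the newest picture that a camera, given by its name, has taken for a name from the list of things; names that differ only in an ending like _2 or _b are one class to them, and where a whole thing is asked for, a point or a joint stands for the part that bears it (a point fixed in the world has none). Each returns a list of dicts, best first, with "score" (0 to 1); they miss things now and then, are a little off and sometimes report something else, mostly with a low value. They report only what shows in the picture. A call takes as long as a camera call.
- search_frame(camera, thing): "location" ([column, row] in pixels, amid what is visible of it).
- regions_of(camera, thing): "pixels" (420x560 bool, what is visible of it) and "location" ([column, row] in pixels, amid what is visible of it).
- pinpoint(camera, thing): "location" ([column, row] in pixels: a listed point, or the origin of a listed thing).
The state is a dict: "time": time; "joint_positions": joint angles; "dq": joint speeds; "tau": joint torques, N m; "tool_pos": TCP position; "tcp_rot": TCP orientation; "contact_force": force on the tool from outside, world axes, zero at the start; "moment": the same for the moment, N m; "grip_width": finger opening in mm; "finger_force": force on a finger pad.
Only numpy, scipy, OpenCV 4.12 (cv2) and the standard library are available. Lean on these libraries where they do the work, as an engineer would, in place of code of your own. Each camera call takes 0.05 s, during which the arm holds its last target. There are 200 camera calls.

## Working session

There is one attempt and no reset: what is moved stays moved. The work goes in short steps, Python scripts to look and compute and a shell command to move; the robot and the scene stay as the last step left them, time stands still between calls to the robot, and variables do not carry over. Pictures are saved under pics/ and viewed, at most 14 in all, crops included, and the job is handed in when it is done.

```bash
mkdir -p pics; cat > h.py <<'E'
import numpy as np, cv2
from plant import *
def ray(cam,uv):
    m=camera_model(cam); f=210/np.tan(np.radians(m["fov_y"])/2)
    K=np.array([[f,0,m["cx"]],[0,f,m["cy"]],[0,0,1.]])
    p=cv2.undistortPoints(np.array(uv,float).reshape(-1,1,2),K,np.array(m["D"],float))[:,0]
    T=np.array(m["pose"]); d=np.c_[p[:,0],-p[:,1],-np.ones(len(p))]@T[:3,:3].T
    return T[:3,3],d
def at_z(cam,uv,z):
    o,d=ray(cam,uv); return o+d*((z-o[2])/d[:,2])[:,None]
def proj(cam,P):
    m=camera_model(cam); f=210/np.tan(np.radians(m["fov_y"])/2)
    K=np.array([[f,0,m["cx"]],[0,f,m["cy"]],[0,0,1.]]); T=np.linalg.inv(np.array(m["pose"]))
    q=np.atleast_2d(P)@T[:3,:3].T+T[:3,3]; q=q*[1,-1,-1]
    return cv2.projectPoints(q,np.zeros(3),np.zeros(3),K,np.array(m["D"],float))[0][:,0]
def snap(cam,n):
    im=capture(cam); cv2.imwrite(f"pics/{n}.png",im[:,:,::-1]); return im
E
python3 - <<'E'
from h import *
np.set_printoptions(precision=2,suppress=True)
for c in("top","side"):
    snap(c,c+"0"); m=camera_model(c); print(c,m)
print(get_obs())
for t in "layout_board tan_carton pale_carton large_bearing small_bearing gear bush filter connector low_carton".split():
    for c in("top","side"):
        print(t,c,[(np.round(r["location"],1),round(r["score"],2)) for r in pinpoint(c,t)[:2]])
E
```

```text
top {'fov_y': 53.975317390440686, 'cx': 276.88894075259776, 'cy': 207.61287601835434, 'D': array([-0.02,  0.  ,  0.  ,  0.  ,  0.  ]), 'pose': array([[   0.02,    0.99,   -0.11,  442.52],
       [  -1.  ,    0.02,   -0.02,   -6.93],
       [  -0.02,    0.11,    0.99, 1218.98],
       [   0.  ,    0.  ,    0.  ,    1.  ]])}
side {'fov_y': 49.34121015238776, 'cx': 274.1723757723291, 'cy': 211.22008528476636, 'D': array([-0.02,  0.  ,  0.  ,  0.  ,  0.  ]), 'pose': array([[  -0.93,    0.14,   -0.34,   60.34],
       [  -0.37,   -0.39,    0.84, 1269.54],
       [  -0.02,    0.91,    0.42,  656.7 ],
       [   0.  ,    0.  ,    0.  ,    1.  ]])}
{'time': 0.1, 'joint_positions': array([-1.45,  0.34,  1.52,  0.  ,  1.28, -0.15]), 'dq': array([-0., -0., -0., -0.,  0.,  0.]), 'tau': array([  0.  , -43.2 , -24.47,   0.07,   0.05,  -0.  ]), 'tool_pos': array([ 137.89, -506.21,  226.14]), 'tcp_rot': array([-3.14, -0.  ,  0.27]), 'contact_force': array([-0.  ,  0.43,  0.84]), 'moment': array([ 0.07, -0.01,  0.  ]), 'finger_force': 0.0, 'grip_width': 91.7304556931881}
layout_board top [(array([216
[... 296 characters left out ...]
ray([287.3, 235.3]), 0.72)]
large_bearing top [(array([368.2, 243.8]), 0.58)]
large_bearing side [(array([325.8, 196.4]), 0.51)]
small_bearing top [(array([326.8, 193.5]), 0.73), (array([369.5, 241.1]), 0.66)]
small_bearing side [(array([280.2, 204.3]), 0.49)]
gear top [(array([370.7, 204.4]), 0.58)]
gear side [(array([298.7, 194.6]), 0.7)]
bush top [(array([318.4, 254. ]), 0.69)]
bush side [(array([322.7, 211.5]), 0.63)]
filter top [(array([138.1, 173.1]), 0.84)]
filter side [(array([184.5, 282.5]), 0.58)]
connector top [(array([335. , 158.2]), 0.75)]
connector side [(array([249.1, 200. ]), 0.49)]
low_carton top [(array([427. , 272.6]), 0.89)]
low_carton side [(array([357.1, 183.7]), 0.84)]
```

View pics/top0.png

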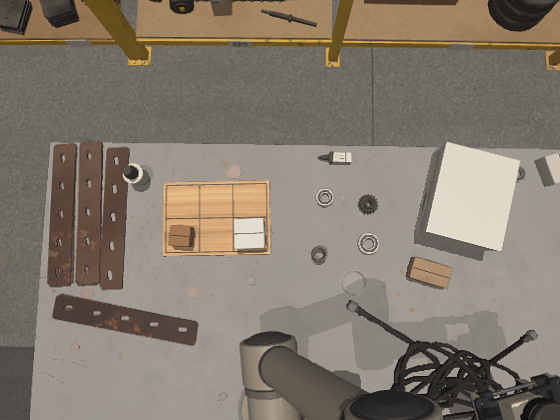

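View pics/side0.png

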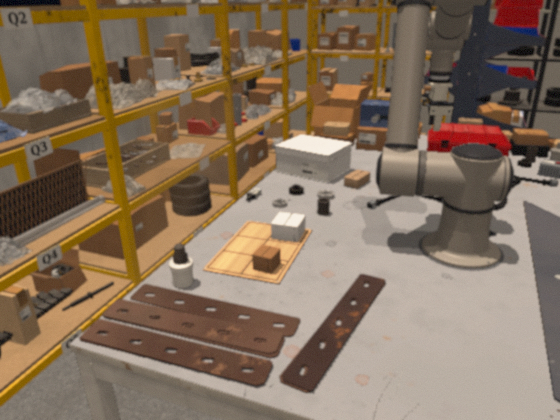

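```bash
python3 - <<'E'
import cv2
im=cv2.imread("pics/top0.png"); cv2.imwrite("pics/top0z.png",cv2.resize(im[140:300,130:450],(800,400),interpolation=cv2.INTER_CUBIC))
E
```

```text
(no output)
```

View pics/top0z.png

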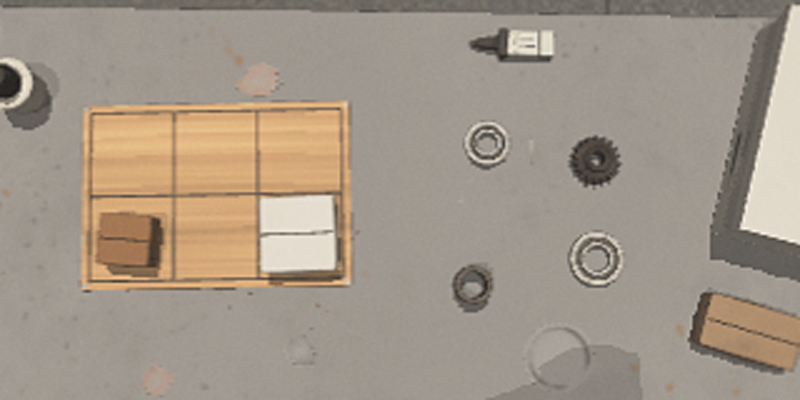

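Top view: board at cols 164–270, rows 181–256. The tan carton is at (180,237) front left and the white carton at (249,234) front right. Small bearing (325,198), gear (368,204), large bearing (368,243), bush (319,254). Next I fit poses from the masks.

```bash
cat >> h.py <<'E'
from scipy.optimize import least_squares
a=np.linspace(0,2*np.pi,48)
def cyl(r,z0,z1): return np.vstack([np.c_[r*np.cos(a),r*np.sin(a),0*a+z] for z in(z0,z1)])
def box(x,y,z0,z1): return np.array([[i*x/2,j*y/2,z] for z in(z0,z1) for i,j in((1,1),(1,-1),(-1,-1),(-1,1))],float)
M=dict(large_bearing=cyl(31,0,16),small_bearing=cyl(26,0,15),gear=np.vstack([cyl(28,0,20),cyl(15,20,30)]),bush=cyl(21,0,50),
 tan_carton=box(61,63,0,50),pale_carton=box(89,89,0,55),layout_board=box(220,320,0,6))
def hullmom(uv):
    h=cv2.convexHull((uv*16).astype(np.float32)); m=cv2.moments(h); return np.array([m["m10"],m["m01"]])/m["m00"]/16, m["m00"]/256
def locate(cam,name,z=0.,near=None):
    """centroid of detected mask matched to centroid of projected hull -> x,y"""
    out=[]
    for r in regions_of(cam,name)[:3]:
        ys,xs=np.nonzero(r["pixels"])
        if len(xs)<20: continue
        c=np.array([xs.mean(),ys.mean()]); p=at_z(cam,c,z)[0,:2]
        f=lambda p: hullmom(proj(cam,M[name]+[p[0],p[1],z]))[0]-c
        s=least_squares(f,p,diff_step=1e-3); out.append((s.x,round(r["score"],2),len(xs),hullmom(proj(cam,M[name]+[*s.x,z]))[1]))
    return out
E
python3 - <<'E'
from h import *
np.set_printoptions(precision=1,suppress=True)
for c in("top","side"):
    im=capture(c)
    for t in("large_bearing","small_bearing","gear","bush"): print(c,t,*locate(c,t))
    for t in("tan_carton","pale_carton"): print(c,t,*locate(c,t,6))
    if c=="top":
        hsv=cv2.cvtColor(im,cv2.COLOR_RGB2HSV); 
        w=((hsv[:,:,1]>70)&(hsv[:,:,2]>100)).astype(np.uint8); k=np.zeros_like(w); k[172:265,155:280]=w[172:265,155:280]
        k[215:252,170:268]|=0
        cn=max(cv2.findContours(k,cv2.RETR_EXTERNAL,cv2.CHAIN_APPROX_NONE)[0],key=cv2.contourArea)
        h=cv2.convexHull(cn); print(cv2.boundingRect(h),cv2.contourArea(h))
        pts=h[:,0].astype(float)
        # signed distance fit on dense contour hull
        m1=np.zeros(im.shape[:2],np.uint8); cv2.fillPoly(m1,[h],1); 
        mm=cv2.moments(m1,True); ys,xs=np.nonzero(m1); c0=[xs.mean(),ys.mean()]
        P=at_z(c,np.c_[xs,ys],6)[:,:2]; ctr=P.mean(0); C=np.cov((P-ctr).T); ev,V=np.linalg.eigh(C)
        print("board",ctr,"dims",np.sqrt(12*ev),"long axis",V[:,1],"yaw",np.arctan(-V[0,1]/V[1,1]))
E
```

```text
top large_bearing (array([ 475.1, -251.8]), 0.65, 299, 378.5489363183733)
top small_bearing (array([ 610. , -123.5]), 0.5, 257, 254.82655190560035)
top gear (array([ 591.6, -250.4]), 0.49, 297, 311.8588917898014)
top bush (array([497.,  95.]), 0.46, 944, 189.24273132742383)
top tan_carton (array([485.5, 288.6]), 0.55, 484, 561.7533644480864)
top pale_carton (array([495.9,  92.2]), 0.84, 975, 1033.9866129716393)
(162, 180, 109, 76) 7897.0
board [541.5 194.6] dims [221.5 320.6] long axis [-0.  1.] yaw 0.038103355431347595
side large_bearing
side small_bearing (array([ 604.7, -118.8]), 0.66, 104, 123.40613834187388)
side gear
side bush (array([ 709.6, -123.3]), 0.7, 84, 187.6407689434709) (array([ 437.5, -100. ]), 0.66, 205, 217.98456267407164)
side tan_carton (array([482.8, 293.3]), 0.61, 726, 758.5928039241116)
side pale_carton (array([492.9,  97.8]), 0.56, 812, 986.6019528633915) (array([ 454.6, -191.3]), 0.53, 138, 682.7722909166478)
```

```bash
python3 -m pendant '[0,0,0,0,0,0.967,-1,0,0,0,0,0,0.967,-1,0,0,0,0,0,0.967,-1,0,0,0,0,0,0.967,-1,0.95,-0.53,0,0,0,0,-1,0.95,-0.53,0,0,0,0,-1,0.95,-0.53,0,0,0,0,-1,0.95,-0.53,0,0,0,0,-1,0.95,-0.53,0,0,0,0,-1,0.95,-0.53,0,0,0,0,-1,0.95,-0.53,0,0,0,0,-1,0.95,-0.53,0,0,0,0,-1]'
python3 -m pendant '[0.95,-0.53,0,0,0,0,-1,0.95,-0.53,0,0,0,0,-1,0.95,-0.53,0,0,0,0,-1,0.95,-0.53,0,0,0,0,-1,0.95,-0.53,0,0,0,0,-1,0.95,-0.53,0,0,0,0,-1,0.95,-0.53,0,0,0,0,-1,0.95,-0.53,0,0,0,0,-1,0,0,0,0,0,0,-1]'
python3 - <<'E'
from h import *
print(at_z("top",[[318.4,254],[138.1,173.1]],0), at_z("side",[[322.7,211.5],[184.5,282.5]],0))
E
```

```text
time: 3.0
tool_pos: [367.6, -379.6, 226.8]
tcp_rot: [3.141, -0.0, -0.004]
contact_force: [0.8, -0.1, -0.4]
grip_width: 92.1
finger_force: 0.0
time: 3.9
tool_pos: [597.7, -251.6, 226.0]
tcp_rot: [-3.141, -0.001, -0.001]
contact_force: [-0.6, 0.2, -0.3]
grip_width: 91.9
finger_force: 0.0
[[ 440.99370215 -109.00412786    0.        ]
 [ 673.50181968  437.56555355    0.        ]] [[ 444.04105128 -114.05872652    0.        ]
 [ 657.87133269  429.72400356    0.        ]]
```

```bash
python3 -m pendant '[-0.2,0,1,0,0,0,-1,0,0,1,0,0,0,-1,0,0,1,0,0,0,-1,0,0,1,0,0,0,-1,0,0,1,0,0,0,-1,0,0,1,0,0,0,-1,0,0,0.9,0,0,0,-1,0,0,0.47,0,0,0,-1,0,0,0,0,0,0,-0.3,0,0,0,0,0,0,0.5,0,0,0,0,0,0,0.5,0,0,0,0,0,0,0.5]'; python3 -m pendant '[0,0,0,0,0,0,0.5,0,0,0,0,0,0,0.5,0,0,0,0,0,0,0.5]'
```

```text
time: 5.1
tool_pos: [589.8, -254.6, 7.2]
tcp_rot: [3.14, -0.002, -0.004]
contact_force: [-0.5, 0.1, -1.1]
grip_width: 64.6
finger_force: 0.0
time: 5.4
tool_pos: [589.6, -253.7, 6.9]
tcp_rot: [3.141, -0.001, -0.004]
contact_force: [-0.8, 3.9, 7.0]
grip_width: 55.3
finger_force: 30.0
```

```bash
python3 -m pendant '[0,0,0,0,0,0,-1,0,0,0,0,0,0,-1,0,0,0,0,0,0,-1,0,0,0,0,0,-1,-1,0,0,0,0,0,-1,-1,0,0,0,0,0,-1,-1,0,0,0,0,0,-1,-1,0,0,0,0,0,-1,-1,0,0,0,0,0,-1,-1,0,0,0,0,0,-1,-1,0,0,0,0,0,-1,-1,0,0,0,0,0,-1,-1]'; python3 -m pendant '[0,0,0,0,0,-1,-1,0,0,0,0,0,-1,-1,0,0,0,0,0,-1,-1,0,0,0,0,0,-1,-1,0,0,0,0,0,-1,-1,0,0,0,0,0,-1,-1,0,0,0,0,0,-1,-1,0,0,0,0,0,-1,-1,0,0,0,0,0,-1,-1,0,0,0,0,0,-1,-1,0,0,0,0,0,-1,-1,0,0,0,0,0,-1,-1]';python3 -m pendant '[0,0,0,0,0,-1,-1,0,0,0,0,0,-0.5,-1,0,0,0,0,0,0,0.5,0,0,0,0,0,0,0.5,0,0,0,0,0,0,0.5,0,0,0,0,0,0,0.5,0,0,0,0,0,0,0.5,0,0,0,0,0,0,0.5]'
python3 - <<'E'
from h import *
snap("top","g1")
print(get_obs()["tool_pos"],get_obs()["joint_positions"])
E
```

```text
time: 6.6
tool_pos: [588.9, -254.2, 5.4]
tcp_rot: [-3.142, 0.0, 0.627]
contact_force: [0.3, 0.7, -0.4]
grip_width: 91.8
finger_force: 0.0
time: 7.8
tool_pos: [588.9, -254.3, 5.4]
tcp_rot: [-3.141, 0.0, 1.465]
contact_force: [0.4, -0.7, -0.4]
grip_width: 91.6
finger_force: 0.0
time: 8.6
tool_pos: [589.2, -254.2, 5.6]
tcp_rot: [3.141, 0.0, 1.566]
contact_force: [0.2, -0.6, -1.9]
grip_width: 56.0
finger_force: 30.0
[ 589.20828215 -254.18639827    5.65556742] [-5.26608141e-01  7.79422851e-01  1.41431087e+00 -3.88046323e-05
  9.47313855e-01 -5.22255473e-01]
```

```bash
cat > seg.py <<'E'
from h import *
def seg(im,cam,name,p0,z=0.,rad=None):
    """difference from local background inside a disc round the predicted silhouette; weighted hull centroid -> x,y"""
    uv=proj(cam,M[name]+[*p0,z]); c,ar=hullmom(uv); R=int(np.sqrt(ar/np.pi)+6); x0,y0=np.round(c).astype(int)-R
    S=8; cr=cv2.resize(im[y0:y0+2*R+1,x0:x0+2*R+1],None,fx=S,fy=S,interpolation=cv2.INTER_CUBIC).astype(float)
    bg=np.median(np.vstack([cr[0],cr[-1],cr[:,0],cr[:,-1]]),0); d=np.abs(cr-bg).max(2)
    m=(d>45).astype(np.uint8); m=cv2.morphologyEx(m,cv2.MORPH_OPEN,np.ones((5,5)))
    cn=max(cv2.findContours(m,cv2.RETR_EXTERNAL,cv2.CHAIN_APPROX_NONE)[0],key=cv2.contourArea)
    h=cv2.convexHull(cn); mm=cv2.moments(h); q=(np.array([mm["m10"],mm["m01"]])/mm["m00"]+.5)/S-.5+[x0,y0]
    f=lambda p: hullmom(proj(cam,M[name]+[p[0],p[1],z]))[0]-q
    s=least_squares(f,np.array(p0,float),diff_step=1e-3).x
    return s, mm["m00"]/S**2, ar, q
E
python3 - <<'E'
from seg import *
np.set_printoptions(precision=1,suppress=True)
im=cv2.imread("pics/top0.png")
for n,p in dict(gear=(591,-252),large_bearing=(475,-252),small_bearing=(607,-122),bush=(441,-109)).items(): print(n,*seg(im,"top",n,p))
E
```

```text
gear [ 589.6 -251.2] 324.46875 312.02745277201757 [367.5 204.1]
large_bearing [ 484.8 -251.1] 117.5390625 378.57969229179434 [367.5 239.9]
small_bearing [ 609.8 -125.2] 143.7265625 254.78200316801667 [324.6 196.7]
bush [ 438.7 -106.6] 235.625 190.88646253640763 [318.5 254.8]
```

```bash
python3 -m pendant '[0,0,-1,0,0,0,0.5,0,0,-1,0,0,0,0.5,0,0,-1,0,0,0,0.5,0,0,-1,0,0,0,0.5,1,0,0,0,0,0,0.5,1,0,0,0,0,0,0.5,1,0,0,0,0,0,0.5,1,0,0,0,0,0,0.5,1,0,0,0,0,0,0.5,1,0,0,0,0,0,0.5,1,0,0,0,0,0,0.5,1,0,0,0,0,0,0.5]'; python3 -m pendant '[1,0,0,0,0,0,0.5,1,0,0,0,0,0,0.5,1,0,0,0,0,0,0.5,1,0,0,0,0,0,0.5,1,0,0,0,0,0,0.5,1,0,0,0,0,0,0.5,1,0,0,0,0,0,0.5,1,0,0,0,0,0,0.5,1,0,0,0,0,0,0.5,1,0,0,0,0,0,0.5,0.27,-0.07,0,0,0,0,0.5,0,0,0,0,0,0,0.5]'
python3 - <<'E'
from h import *
print(get_obs()["tool_pos"],get_obs()["tcp_rot"],get_obs()["grip_width"])
E
```

```text
time: 9.85
tool_pos: [589.3, -12.8, 125.0]
tcp_rot: [-3.14, -0.0, 1.566]
contact_force: [0.3, 0.6, -3.2]
grip_width: 56.0
finger_force: 30.0
time: 11.05
tool_pos: [588.1, 295.0, 124.7]
tcp_rot: [-3.14, 0.001, 1.569]
contact_force: [0.4, -0.3, -3.5]
grip_width: 55.6
finger_force: 30.0
[588.11690031 295.03583413 124.67534904] [-3.13978775e+00  7.97121537e-04  1.56879722e+00] 55.637881256069264
```

```bash
python3 -m pendant '[-0.03,-0.02,1,0,0,0,0.5,0,0,1,0,0,0,0.5,0,0,1,0,0,0,0.5,0,0,0.5,0,0,0,0.5,0,0,0.2,0,0,0,0.5,0,0,0.06,0,0,0,0.5,0,0,0,0,0,0,0.5]'
```

```text
time: 11.75
tool_pos: [589.5, 293.1, 14.0]
tcp_rot: [3.14, -0.001, 1.566]
contact_force: [-0.5, 0.9, -3.0]
grip_width: 55.7
finger_force: 30.0
```

```bash
python3 -m pendant '[0,0,0.06,0,0,0,0.5,0,0,0,0,0,0,0.5]';python3 -m pendant '[0,0,0.03,0,0,0,0.5,0,0,0,0,0,0,0.5]'
```

```text
time: 11.95
tool_pos: [589.1, 293.3, 11.9]
tcp_rot: [3.14, -0.0, 1.567]
contact_force: [-0.0, -0.2, -3.0]
grip_width: 55.4
finger_force: 30.0
time: 12.15
tool_pos: [589.1, 293.3, 11.5]
tcp_rot: [3.14, -0.0, 1.567]
contact_force: [-2.2, -1.5, 5.7]
grip_width: 55.8
finger_force: 30.0
```

```bash
python3 -m pendant '[0,0,0,0,0,0,-0.63,0,0,0,0,0,0,-0.63,0,0,0,0,0,0,-0.63,0,0,-0.5,0,0,0,-0.63,0,0,-1,0,0,0,-0.63,0,0,-1,0,0,0,-1,0,0,-1,0,0,0,-1,-1,0,0,0,0,0,-1,-1,0,0,0,0,0,-1,-1,0,0,0,0,0,-1,-1,0,0,0,0,0,-1,-1,0,0,0,0,0,-1]'; python3 -m pendant '[-1,0.07,0,0,0,0,-1,-1,0.07,0,0,0,0,-1,-1,0.07,0,0,0,0,-1,-1,0.07,0,0,0,0,-1,-1,0.07,0,0,0,0,-1,-1,0.07,0,0,0,0,-1,-1,0.07,0,0,0,0,-1,-1,0.07,0,0,0,0,-1,-1,0.07,0,0,0,0,-1,0,0,0,0,0,0,-1]'
python3 - <<'E'
from seg import *
np.set_printoptions(precision=1,suppress=True)
im=snap("top","g2")
cv2.imwrite("pics/g2z.png",cv2.resize(im[170:265,155:280,::-1],None,fx=6,fy=6,interpolation=cv2.INTER_CUBIC))
print(seg(im,"top","gear",(587,294),6)); print(locate("top","gear",6)); print(get_obs()["tool_pos"])
E
```

```text
time: 13.35
tool_pos: [588.2, 142.0, 116.3]
tcp_rot: [3.14, -0.0, 1.567]
contact_force: [-0.1, 0.7, -0.1]
grip_width: 92.1
finger_force: 0.0
time: 14.35
tool_pos: [606.2, -130.9, 116.3]
tcp_rot: [3.14, 0.002, 1.563]
contact_force: [0.0, -0.3, 0.5]
grip_width: 91.7
finger_force: 0.0
(array([587.5, 292.6]), 331.5234375, 312.74705232167616, array([183. , 201.4]))
[(array([498.6,  95.5]), 0.72, 1007, 301.00791907089297), (array([589.9, 291.5]), 0.49, 263, 312.4559404447209)]
[ 605.8 -127.5  115.8]
```

View pics/g2z.png

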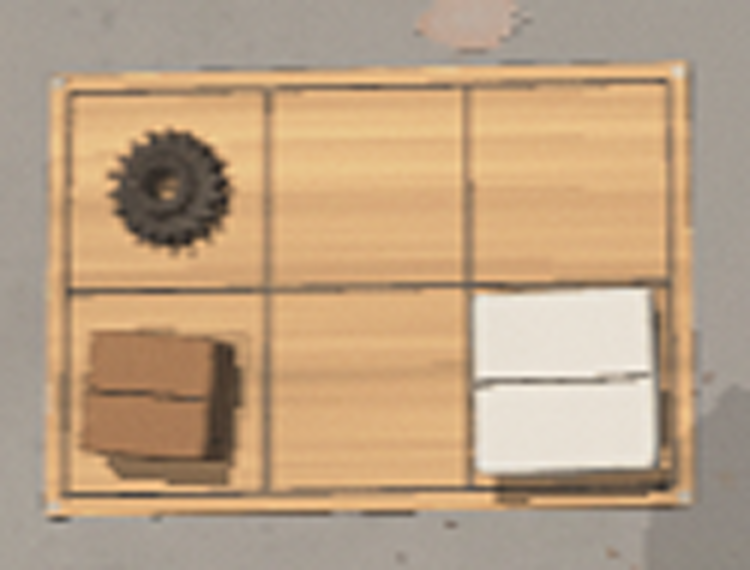

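```bash
python3 - <<'E'
from h import *
np.set_printoptions(precision=2,suppress=True)
uv=np.array([(70,93),(267,90),(467,86),(668,81),(68,291),(267,290),(470,286),(670,283),(65,494),(268,490),(470,488)],float)
uv=(uv+.5)/6-.5+[155,170]
B=np.array([(x,y) for x in(100,0,-100) for y in(150,50,-50,-150)],float)[:11]
W=at_z("top",uv,6)[:,:2]
f=lambda p:(B@np.array([[np.cos(p[2]),np.sin(p[2])],[-np.sin(p[2]),np.cos(p[2])]])+p[:2]-W).ravel()
s=least_squares(f,[541,194,.04]); print(s.x,np.abs(s.fun).max())
c,n=np.cos(s.x[2]),np.sin(s.x[2])
for q in((50,100),(50,-100),(-50,0)): print(q,s.x[:2]+[c*q[0]-n*q[1],n*q[0]+c*q[1]])
E
```

```text
[542.78 195.19   0.04] 1.134475983956463
(50, 100) [589.2 296.9]
(50, -100) [596.3   97.03]
(-50, 0) [492.81 193.42]
```

```bash
python3 -m pendant '[0.03,0.05,1,0,0,0,-1,0,0,1,0,0,0,-1,0,0,1,0,0,0,-1,0,0,0.5,0,0,0,-1,0,0,0.2,0,0,0,-1,0,0,0,0,0,0,-0.2,0,0,0,0,0,0,0.5,0,0,0,0,0,0,0.5,0,0,0,0,0,0,0.5,0,0,0,0,0,0,0.5,0,0,0,0,0,0,0.5]'
```

```text
time: 15.55
tool_pos: [607.7, -126.3, 4.7]
tcp_rot: [3.14, 0.0, 1.566]
contact_force: [0.6, 0.4, 2.3]
grip_width: 50.8
finger_force: 30.0
```

```bash
python3 -m pendant '[0,0,0,0,0,0,-1,0,0,0,0,0,0,-1,0,0,0,0,0,1,-1,0,0,0,0,0,1,-1,0,0,0,0,0,1,-1,0,0,0,0,0,1,-1,0,0,0,0,0,1,-1,0,0,0,0,0,1,-1,0,0,0,0,0,1,-1,0,0,0,0,0,1,-1,0,0,0,0,0,1,-1,0,0,0,0,0,1,-1]'; python3 -m pendant '[0,0,0,0,0,1,-1,0,0,0,0,0,1,-1,0,0,0,0,0,1,-1,0,0,0,0,0,1,-1,0,0,0,0,0,1,-1,0,0,0,0,0,1,-1,0,0,0,0,0,1,-1,0,0,0,0,0,1,-1,0,0,0,0,0,1,-1,0,0,0,0,0,1,-1,0,0,0,0,0,1,-1,0,0,0,0,0,1,-1]';python3 -m pendant '[0,0,0,0,0,0.4,-1,0,0,0,0,0,0,-0.2,0,0,0,0,0,0,0.5,0,0,0,0,0,0,0.5,0,0,0,0,0,0,0.5,0,0,0,0,0,0,0.5,0,0,0,0,0,0,0.5]'
```

```text
time: 16.75
tool_pos: [607.0, -126.0, 3.9]
tcp_rot: [-3.141, 0.0, 0.866]
contact_force: [-0.5, -0.2, -0.9]
grip_width: 92.0
finger_force: 0.0
time: 17.95
tool_pos: [607.0, -126.0, 3.9]
tcp_rot: [-3.141, 0.001, 0.028]
contact_force: [-0.5, 0.0, -0.3]
grip_width: 92.0
finger_force: 0.0
time: 18.65
tool_pos: [607.2, -126.0, 4.1]
tcp_rot: [-3.142, 0.0, 0.003]
contact_force: [-0.2, 1.2, 0.5]
grip_width: 50.9
finger_force: 30.0
```

```bash
python3 -m pendant '[0,0,-1,0,0,0,0.5,0,0,-1,0,0,0,0.5,0,0,-1,0,0,0,0.5,0,-0.43,-0.5,0,0,0,0.5,-0.06,-1,0,0,0,0,0.5,-0.06,-1,0,0,0,0,0.5,-0.06,-1,0,0,0,0,0.5,-0.06,-1,0,0,0,0,0.5,-0.06,-1,0,0,0,0,0.5,-0.06,-1,0,0,0,0,0.5,0,-1,0,0,0,0,0.5,0,0,0,0,0,0,0.5]';python3 -m pendant '[0,0,1,0,0,0,0.5,0,0,1,0,0,0,0.5,0,0,1,0,0,0,0.5,0,0,0.2,0,0,0,0.5,0,0,0.05,0,0,0,0.5,0,0,0,0,0,0,0.5]'
```

```text
time: 19.85
tool_pos: [594.5, 101.3, 108.2]
tcp_rot: [-3.14, 0.002, 0.007]
contact_force: [-0.7, -0.2, -1.4]
grip_width: 50.9
finger_force: 30.0
time: 20.45
tool_pos: [596.0, 96.8, 11.9]
tcp_rot: [3.141, -0.0, 0.003]
contact_force: [0.3, -0.8, -1.9]
grip_width: 51.0
finger_force: 30.0
```

```bash
python3 -m pendant '[0,0,0.04,0,0,0,0.5,0,0,0,0,0,0,0.5]';python3 -m pendant '[0,0,0.03,0,0,0,0.5,0,0,0,0,0,0,0.5]'
```

```text
time: 20.65
tool_pos: [596.2, 96.8, 10.9]
tcp_rot: [3.142, -0.001, 0.003]
contact_force: [-0.5, -0.0, -2.3]
grip_width: 50.9
finger_force: 30.0
time: 20.85
tool_pos: [596.2, 96.8, 10.0]
tcp_rot: [3.142, -0.001, 0.003]
contact_force: [0.0, -0.5, 0.4]
grip_width: 50.8
finger_force: 30.0
```

```bash
python3 -m pendant '[0,0,0,0,0,0,-0.7,0,0,0,0,0,0,-0.7,0,0,0,0,0,0,-0.7,0,0,-0.5,0,0,0,-1,0,0,-1,0,0,0,-1,0,0,-1,0,0,0,-1,-0.23,-1,0,0,0,0,-1,0,-1,0,0,0,0,-1,0,-1,0,0,0,0,-1,0,-1,0,0,0,0,-1,0,-1,0,0,0,0,-1,0,-1,0,0,0,0,-1]';python3 -m pendant '[0,-0.55,0,0,0,0,-1,0,0,1,0,0,0,-1,0,0,1,0,0,0,-1,0,0,0.4,0,0,0,-1,0,0,0,0,0,0,-0.3,0,0,0,0,0,0,0.5,0,0,0,0,0,0,0.5,0,0,0,0,0,0,0.5,0,0,0,0,0,0,0.5,0,0,0,0,0,0,0.5]'
```

```text
time: 22.05
tool_pos: [588.5, 278.1, 85.9]
tcp_rot: [-3.141, -0.001, 0.003]
contact_force: [1.0, 0.6, -0.9]
grip_width: 92.1
finger_force: 0.0
time: 23.05
tool_pos: [588.9, 293.4, 13.5]
tcp_rot: [-3.141, -0.002, 0.003]
contact_force: [0.2, -0.3, 4.4]
grip_width: 55.8
finger_force: 30.0
```

```bash
python3 -m pendant '[0,0,-0.1,0,0,0,0.5,0.03,-0.14,0,0,0,0,0.5,0,0,0.08,0,0,0,0.5,0,0,0.02,0,0,0,0.5,0,0,0,0,0,0,0.5]'; python3 -m pendant '[0,0,0,0,0,0,-0.7,0,0,0,0,0,0,-0.7,0,0,0,0,0,0,-0.7,0,0,-0.5,0,0,0,-1,0,0,-1,0,0,0,-1,0,0,-1,0,0,0,-1,0,0,-1,0,0,0,-1,-0.21,1,0,0,0,0,-1,-0.21,1,0,0,0,0,-1,-0.21,1,0,0,0,0,-1,-0.21,1,0,0,0,0,-1,-0.21,1,0,0,0,0,-1]';python3 -m pendant '[-0.21,1,0,0,0,0,-1,-0.21,1,0,0,0,0,-1,-0.21,1,0,0,0,0,-1,-0.21,1,0,0,0,0,-1,-0.21,1,0,0,0,0,-1,-0.21,1,0,0,0,0,-1,-0.21,1,0,0,0,0,-1,-0.21,1,0,0,0,0,-1,-0.21,1,0,0,0,0,-1,-0.21,1,0,0,0,0,-1,-0.21,1,0,0,0,0,-1,-0.21,1,0,0,0,0,-1]'
python3 - <<'E'
from seg import *
np.set_printoptions(precision=1,suppress=True)
im=snap("top","g3")
cv2.imwrite("pics/g3z.png",cv2.resize(im[170:265,155:280,::-1],None,fx=6,fy=6,interpolation=cv2.INTER_CUBIC))
print(seg(im,"top","gear",(589,296),6)); print(locate("top","small_bearing",6)); print(get_obs()["tool_pos"])
E
```

```text
time: 23.55
tool_pos: [589.4, 298.1, 13.5]
tcp_rot: [-3.141, -0.001, 0.003]
contact_force: [-3.0, 0.0, 6.7]
grip_width: 55.6
finger_force: 30.0
time: 24.75
tool_pos: [558.1, 146.3, 118.7]
tcp_rot: [-3.142, -0.001, 0.003]
contact_force: [-0.1, -0.1, -0.3]
grip_width: 92.0
finger_force: 0.0
time: 25.95
tool_pos: [483.5, -214.3, 118.7]
tcp_rot: [3.141, -0.001, 0.003]
contact_force: [-0.3, -0.4, 0.5]
grip_width: 92.0
finger_force: 0.0
(array([587.9, 296.5]), 332.453125, 312.807464569225, array([181.7, 201.3]))
[(array([598.2,  99.9]), 0.71, 175, 254.70566986175254), (array([590.4, 298.1]), 0.6, 271, 262.7263426394202)]
[ 483.4 -216.3  118.6]
```

View pics/g3z.png

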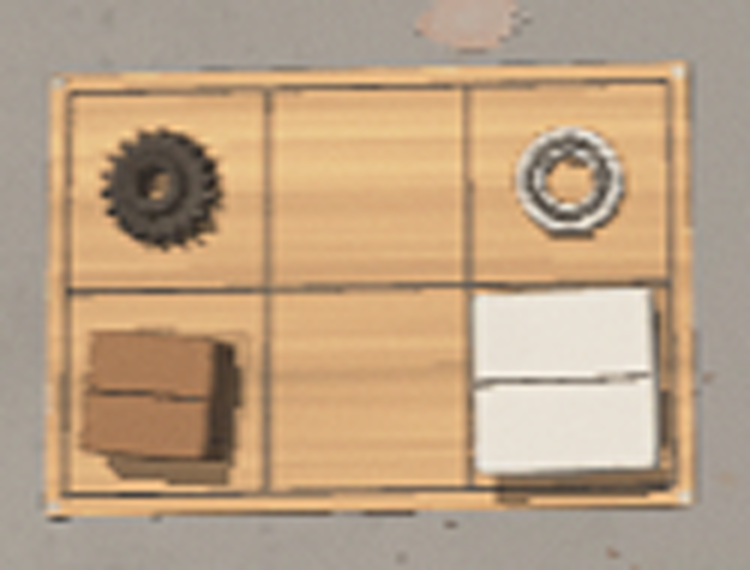

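```bash
python3 -m pendant '[-0.31,0.64,0,0,0,0,-1,0,0.64,0.5,0,0,0,-1,0,0,1,0,0,0,-1,0,0,1,0,0,0,-1,0,0,1,0,0,0,-1,0,0,0.3,0,0,0,-1,0,0,0,0,0,0,-0.4,0,0,0,0,0,0,0.3,0,0,0,0,0,0,0.3,0,0,0,0,0,0,0.3,0,0,0,0,0,0,0.3,0,0,0,0,0,0,0.3]'
```

```text
time: 27.25
tool_pos: [475.1, -251.8, 4.7]
tcp_rot: [3.14, -0.002, 0.003]
contact_force: [-0.2, 0.6, 6.4]
grip_width: 60.6
finger_force: 30.0
```

Gripped (60.6 mm, matches 62). Re-grip across x.

```bash
python3 -m pendant '[0,0,0,0,0,0,-1,0,0,0,0,0,0,-1,0,0,0,0,0,-1,-1,0,0,0,0,0,-1,-1,0,0,0,0,0,-1,-1,0,0,0,0,0,-1,-1,0,0,0,0,0,-1,-1,0,0,0,0,0,-1,-1,0,0,0,0,0,-1,-1,0,0,0,0,0,-1,-1,0,0,0,0,0,-1,-1,0,0,0,0,0,-1,-1]'; python3 -m pendant '[0,0,0,0,0,-1,-1,0,0,0,0,0,-1,-1,0,0,0,0,0,-1,-1,0,0,0,0,0,-1,-1,0,0,0,0,0,-1,-1,0,0,0,0,0,-1,-1,0,0,0,0,0,-1,-1,0,0,0,0,0,-1,-1,0,0,0,0,0,-1,-1,0,0,0,0,0,-1,-1,0,0,0,0,0,-1,-1,0,0,0,0,0,-1,-1]';python3 -m pendant '[0,0,0,0,0,-0.5,-1,0,0,0,0,0,0,-0.4,0,0,0,0,0,0,0.3,0,0,0,0,0,0,0.3,0,0,0,0,0,0,0.3,0,0,0,0,0,0,0.3,0,0,0,0,0,0,0.3]'
```

```text
time: 28.45
tool_pos: [474.2, -251.1, 3.3]
tcp_rot: [-3.141, 0.0, 0.704]
contact_force: [-0.4, 0.5, -0.6]
grip_width: 91.7
finger_force: 0.0
time: 29.65
tool_pos: [474.2, -251.1, 3.3]
tcp_rot: [-3.141, -0.0, 1.541]
contact_force: [0.6, -0.0, 0.7]
grip_width: 91.7
finger_force: 0.0
time: 30.35
tool_pos: [474.4, -251.3, 3.5]
tcp_rot: [3.141, 0.0, 1.573]
contact_force: [0.5, 0.4, 0.0]
grip_width: 60.7
finger_force: 30.0
```

```bash
python3 -m pendant '[0,0,-1,0,0,0,0.3,0,0,-1,0,0,0,0.3,0,0,-1,0,0,0,0.3,0.83,0,-0.5,0,0,0,0.3,1,0.07,0,0,0,0,0.3,1,0.07,0,0,0,0,0.3,1,0.07,0,0,0,0,0.3,1,0.07,0,0,0,0,0.3,1,0.07,0,0,0,0,0.3,1,0.07,0,0,0,0,0.3,1,0.07,0,0,0,0,0.3,1,0.07,0,0,0,0,0.3]';python3 -m pendant '[1,0.07,0,0,0,0,0.3,1,0,0,0,0,0,0.3,1,0,0,0,0,0,0.3,1,0,0,0,0,0,0.3,1,0,0,0,0,0,0.3,1,0,0,0,0,0,0.3,0,0,0,0,0,0,0.3,0,0,0,0,0,0,0.3]'
```

```text
time: 31.55
tool_pos: [490.1, 15.0, 108.3]
tcp_rot: [-3.141, 0.0, 1.573]
contact_force: [-0.1, -1.0, -1.7]
grip_width: 60.6
finger_force: 30.0
time: 32.35
tool_pos: [491.6, 194.0, 108.1]
tcp_rot: [-3.141, 0.001, 1.575]
contact_force: [-0.1, -0.2, -1.5]
grip_width: 60.9
finger_force: 30.0
```

```bash
python3 -m pendant '[0,0.05,1,0,0,0,0.3,0,0,1,0,0,0,0.3,0,0,1,0,0,0,0.3,0,0,0.22,0,0,0,0.3,0,0,0.04,0,0,0,0.3,0,0,0,0,0,0,0.3]';python3 -m pendant '[0,0,0.04,0,0,0,0.3,0,0,0,0,0,0,0.3]'
```

```text
time: 32.95
tool_pos: [494.2, 193.2, 11.3]
tcp_rot: [3.141, -0.0, 1.573]
contact_force: [0.2, -0.2, -2.2]
grip_width: 60.4
finger_force: 30.0
time: 33.15
tool_pos: [494.1, 193.7, 10.2]
tcp_rot: [3.14, -0.0, 1.573]
contact_force: [0.5, 0.6, -2.0]
grip_width: 61.1
finger_force: 30.0
```

```bash
python3 -m pendant '[0,0,0.03,0,0,0,0.3,0,0,0,0,0,0,0.3]';python3 -m pendant '[0,0,0,0,0,0,0.3,0,0,0,0,0,0,0.3]'
```

```text
time: 33.35
tool_pos: [494.0, 193.8, 9.4]
tcp_rot: [3.14, -0.0, 1.574]
contact_force: [-0.6, -1.6, 3.9]
grip_width: 61.3
finger_force: 30.0
time: 33.55
tool_pos: [494.0, 193.8, 9.3]
tcp_rot: [3.14, -0.0, 1.574]
contact_force: [-0.3, -1.2, 6.3]
grip_width: 60.9
finger_force: 30.0
```

```bash
python3 -m pendant '[0,0,0,0,0,0,-0.8,0,0,0,0,0,0,-0.8,0,0,0,0,0,0,-0.8,0,0,-0.5,0,0,0,-0.8,0,0,-1,0,0,0,-1,0,0,-1,0,0,0,-1,0,0,-1,0,0,0,-1,-1,-0.2,0,0,0,0,-1,-1,-0.2,0,0,0,0,-1,-1,-0.2,0,0,0,0,-1,-1,-0.2,0,0,0,0,-1,-1,-0.2,0,0,0,0,-1]';python3 -m pendant '[-1,-0.2,0,0,0,0,-1,-1,-0.2,0,0,0,0,-1,-1,-0.2,0,0,0,0,-1,-1,-0.2,0,0,0,0,-1,-1,-0.2,0,0,0,0,-1,-0.1,0,0,0,0,0,-1,0,0,0,0,0,0,-1,0,0,0,0,0,0,-1]'
python3 - <<'E'
from seg import *
np.set_printoptions(precision=1,suppress=True)
im=snap("top","g4")
cv2.imwrite("pics/g4z.png",cv2.resize(im[170:275,155:285,::-1],None,fx=5,fy=5,interpolation=cv2.INTER_CUBIC))
print(locate("top","large_bearing",6)); print(get_obs()["tool_pos"])
E
```

```text
time: 34.75
tool_pos: [463.6, 42.6, 113.5]
tcp_rot: [3.142, 0.0, 1.574]
contact_force: [0.3, -0.5, 0.3]
grip_width: 91.6
finger_force: 0.0
time: 35.55
tool_pos: [434.4, -108.8, 113.5]
tcp_rot: [-3.141, -0.0, 1.574]
contact_force: [0.3, -0.2, 0.5]
grip_width: 91.8
finger_force: 0.0
[]
[ 434.5 -108.5  113.6]
```

View pics/g4z.png

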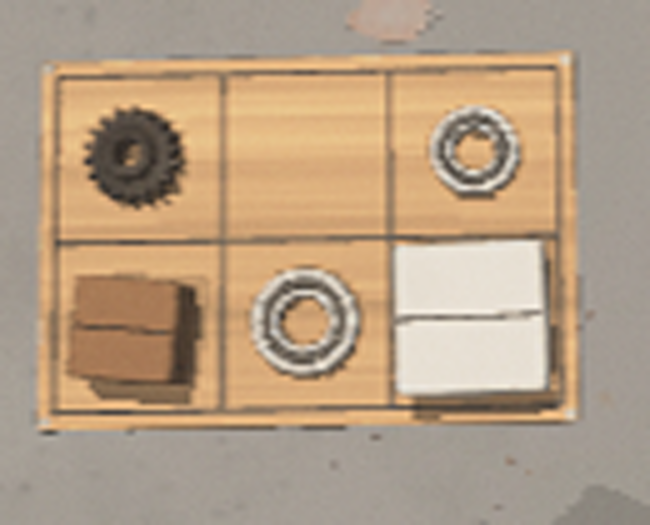

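Large bearing sits centred: crop (305,322) against the square's middle (306,324). Now the bush.

```bash
python3 -m pendant '[0,0.17,0.4,0,0,0,-1,0,0,1,0,0,0,-1,0,0,1,0,0,0,-1,0,0,1,0,0,0,-1,0,0,0,0,0,0,-1,0,0,0,0,0,0,0.2,0,0,0,0,0,0,0.5,0,0,0,0,0,0,0.7,0,0,0,0,0,0,0.7,0,0,0,0,0,0,0.7,0,0,0,0,0,0,0.7,0,0,0,0,0,0,0.7]'
```

```text
time: 36.85
tool_pos: [440.2, -109.7, 12.0]
tcp_rot: [3.14, 0.001, 1.573]
contact_force: [-0.1, 0.2, 0.9]
grip_width: 41.2
finger_force: 30.0
```

```bash
python3 -m pendant '[0,0,0,0,0,0,-1,0,0,0,0,0,0,-1,0,0,0,0,0,1,-1,0,0,0,0,0,1,-1,0,0,0,0,0,1,-1,0,0,0,0,0,1,-1,0,0,0,0,0,1,-1,0,0,0,0,0,1,-1,0,0,0,0,0,1,-1,0,0,0,0,0,1,-1,0,0,0,0,0,1,-1,0,0,0,0,0,1,-1]'; python3 -m pendant '[0,0,0,0,0,1,-1,0,0,0,0,0,1,-1,0,0,0,0,0,1,-1,0,0,0,0,0,1,-1,0,0,0,0,0,1,-1,0,0,0,0,0,1,-1,0,0,0,0,0,1,-1,0,0,0,0,0,1,-1,0,0,0,0,0,1,-1,0,0,0,0,0,1,-1,0,0,0,0,0,1,-1,0,0,0,0,0,1,-1]';python3 -m pendant '[0,0,0,0,0,0.5,-1,0,0,0,0,0,0,0.2,0,0,0,0,0,0,0.5,0,0,0,0,0,0,0.7,0,0,0,0,0,0,0.7,0,0,0,0,0,0,0.7,0,0,0,0,0,0,0.7,0,0,0,0,0,0,0.7]'
```

```text
time: 38.05
tool_pos: [439.2, -109.3, 11.4]
tcp_rot: [-3.141, 0.0, 0.873]
contact_force: [-0.1, 0.2, 0.1]
grip_width: 91.9
finger_force: 0.0
time: 39.25
tool_pos: [439.2, -109.3, 11.4]
tcp_rot: [-3.141, 0.001, 0.035]
contact_force: [-0.7, 0.5, 0.4]
grip_width: 91.8
finger_force: 0.0
time: 40.05
tool_pos: [439.4, -109.2, 11.6]
tcp_rot: [-3.141, 0.0, 0.003]
contact_force: [0.2, 0.6, 0.7]
grip_width: 41.2
finger_force: 30.0
```

```bash
python3 -m pendant '[0,0,-1,0,0,0,0.7,0,0,-1,0,0,0,0.7,0,0,-1,0,0,0,0.7,0,0,-1,0,0,0,0.7,0,0,0,0,0,-1,0.7,0,0,0,0,0,-1,0.7,0,0,0,0,0,-1,0.7,0,0,0,0,0,-1,0.7,0,0,0,0,0,-1,0.7,0,0,0,0,0,-1,0.7,0,0,0,0,0,-1,0.7,0,0,0,0,0,-1,0.7]'; python3 -m pendant '[0,0,0,0,0,-1,0.7,0,0,0,0,0,-1,0.7,0,0,0,0,0,-1,0.7,0,0,0,0,0,-1,0.7,0,0,0,0,0,-1,0.7,0,0,0,0,0,-1,0.7,0,0,0,0,0,-1,0.7,0,0,0,0,0,-1,0.7,0,0,0,0,0,-1,0.7,0,0,0,0,0,-1,0.7,0,0,0,0,0,-1,0.7,0,0,0,0,0,-1,0.7]';python3 -m pendant '[0,0,0,0,0,-1,0.7,0,0,0,0,0,-1,0.7,0,0,0,0,0,-0.5,0.7,0.9,0.18,0,0,0,0,0.7,0.9,0.18,0,0,0,0,0.7,0.9,0.18,0,0,0,0,0.7,0.9,0.18,0,0,0,0,0.7,0.9,0.18,0,0,0,0,0.7,0.9,0.18,0,0,0,0,0.7,0.9,0.18,0,0,0,0,0.7,0.9,0.18,0,0,0,0,0.7,0.9,0.18,0,0,0,0,0.7]';python3 -m pendant '[0.9,0.18,0,0,0,0,0.7,0.9,0,0,0,0,0,0.7,0.2,0,0,0,0,0,0.7,0,0,0,0,0,0,0.7,0,0,0,0,0,0,0.7]'
```

```text
time: 41.25
tool_pos: [439.0, -109.2, 131.1]
tcp_rot: [-3.141, 0.001, 0.564]
contact_force: [-0.8, 0.5, -2.9]
grip_width: 41.3
finger_force: 30.0
time: 42.45
tool_pos: [439.0, -109.2, 131.1]
tcp_rot: [-3.14, -0.0, 1.402]
contact_force: [-0.4, 0.1, -2.7]
grip_width: 41.2
finger_force: 30.0
time: 43.65
tool_pos: [487.0, 134.8, 131.1]
tcp_rot: [-3.14, 0.0, 1.574]
contact_force: [0.3, -1.1, -2.0]
grip_width: 41.6
finger_force: 30.0
time: 44.15
tool_pos: [492.3, 193.0, 131.2]
tcp_rot: [-3.141, 0.001, 1.574]
contact_force: [-0.1, 0.4, -2.8]
grip_width: 41.2
finger_force: 30.0
```

```bash
python3 -m pendant '[0.02,0.03,1,0,0,0,0.7,0,0,1,0,0,0,0.7,0,0,0.8,0,0,0,0.7,0,0,0.3,0,0,0,0.7,0,0,0.05,0,0,0,0.7,0,0,0,0,0,0,0.7]'
```

```text
time: 44.75
tool_pos: [494.3, 193.9, 37.8]
tcp_rot: [3.14, -0.0, 1.573]
contact_force: [-0.6, 1.0, -2.7]
grip_width: 41.5
finger_force: 30.0
```

Aligned with the bearing (494.0, 193.8). Lower gently.

```bash
python3 -m pendant '[0,0,0.06,0,0,0,0.7,0,0,0.04,0,0,0,0.7,0,0,0,0,0,0,0.7]';python3 -m pendant '[0,0,0.03,0,0,0,0.7,0,0,0,0,0,0,0.7]';
```

```text
time: 45.05
tool_pos: [493.8, 194.4, 34.6]
tcp_rot: [3.141, -0.0, 1.574]
contact_force: [1.1, 0.2, -2.4]
grip_width: 41.4
finger_force: 30.0
time: 45.25
tool_pos: [493.8, 194.4, 33.5]
tcp_rot: [3.141, -0.0, 1.574]
contact_force: [-0.2, 0.3, -0.2]
grip_width: 41.2
finger_force: 30.0
```

```bash
python3 -m pendant '[0,0,0.02,0,0,0,0.7,0,0,0,0,0,0,0.7]';python3 -m pendant '[0,0,0,0,0,0,-0.3,0,0,0,0,0,0,-0.3,0,0,0,0,0,0,-0.3,0,0,-0.4,0,0,0,-0.3,0,0,-1,0,0,0,-0.3,0,0,-1,0,0,0,-0.3,0,0,-1,0,0,0,-0.3,-1,0,-0.5,0,0,0,-0.3,-1,0,0,0,0,0,-0.3,-1,0,0,0,0,0,-0.3,-1,0,0,0,0,0,-0.3,-1,0,0,0,0,0,-0.3]';python3 -m pendant '[-1,0,0,0,0,0,-0.3,-1,0,0,0,0,0,-0.3,-1,0,0,0,0,0,-0.3,-1,0,0,0,0,0,-0.3,0,0,0,0,0,0,-0.3,0,0,0,0,0,0,-0.3]'
python3 - <<'E'
from seg import *
np.set_printoptions(precision=1,suppress=True)
A=snap("top","g5")[170:265,155:280,::-1]; B=snap("side","g5s")[200:300,190:330,::-1]
cv2.imwrite("pics/g5z.png",np.vstack([cv2.resize(A,(500,300),interpolation=cv2.INTER_CUBIC)[:,:],cv2.resize(B,(500,300),interpolation=cv2.INTER_CUBIC)]))
print(proj("top",[[493,193.5,z] for z in(22,72)]),locate("top","bush",22),locate("side","bush",22),locate("side","large_bearing",6),*[locate("top",t,6) for t in("tan_carton","pale_carton")])
E
```

```text
time: 45.45
tool_pos: [493.9, 194.4, 33.4]
tcp_rot: [3.141, -0.0, 1.574]
contact_force: [-2.2, -0.7, 4.6]
grip_width: 41.5
finger_force: 30.0
time: 46.65
tool_pos: [494.0, 43.2, 150.6]
tcp_rot: [3.14, 0.0, 1.574]
contact_force: [0.9, -0.8, 0.8]
grip_width: 59.5
finger_force: 0.0
time: 47.25
tool_pos: [494.2, -76.0, 150.1]
tcp_rot: [3.141, -0.0, 1.572]
contact_force: [-0.3, -0.1, -0.6]
grip_width: 59.4
finger_force: 0.0
[[215.  234. ]
 [212.1 233.2]] [(array([493.3, 195.9]), 0.45, 109, 216.10685021639802), (array([495.4,  92.2]), 0.25, 920, 196.23982933408115)] [(array([490.7, 197.5]), 0.76, 279, 307.90926023875363)] [(array([472.7, 197.7]), 0.41, 63, 284.8237001360394)] [(array([486.6, 290.1]), 0.78, 426, 562.303307109396)] [(array([495.8,  93.2]), 0.77, 920, 1034.4027357676532), (array([ 397.1, -419.1]), 0.53, 955, 1232.0531319382135)]
```

View pics/g5z.png

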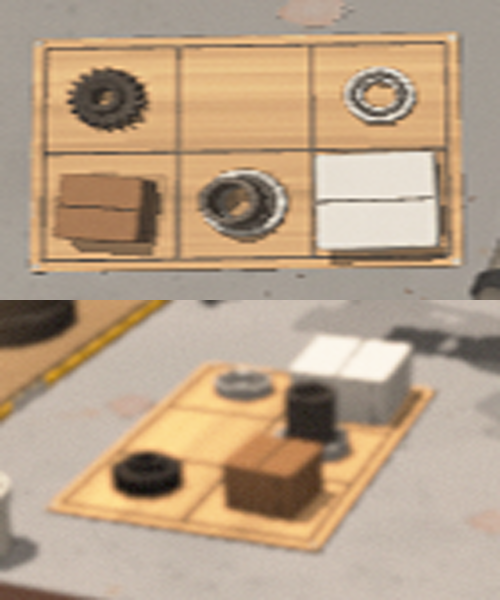

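The top view shows the bush standing centred on the large bearing (crop 237,197), the gear and small bearing in their squares, and the cartons unmoved. The side view shows the bush upright.

```bash
python3 -c "
from plant import *
print(close_job())"
```

```text
the job is handed in; nothing more can be done
None
```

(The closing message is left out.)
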